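# Zero the light gauge and hold the sample shutter half open

### The job

Get the cherry inspection reading ready: first turn the black knob of the light gauge until its red pointer stands on the green zero mark, with the shutter still shut. Then slide the sprung shutter of the grey sample chamber by its blue tab to half open, its white pointers on the green half marks, never letting it run fully open, and finish while still holding it steady there against its spring. Leave the gauge at zero and the other things on the table where they are.

Things in the scene. Friction and masses are not known exactly. Their poses are not given: they have to be found in the camera images.
- gauge: light gauge, fixed to the table: cream box 140 x 140 mm, its round white dial face up at 52 mm height. Origin at the centre of its underside; x, y horizontal, z up. The green zero mark on the dial lies towards its own -x from the knob's axis; black ticks every 0.25 rad to either side
- knob_grip (a point): point to grip on the gauge's black knob, on its upright axis, 83 mm above the table, frame turns with the knob. The grip is an upright bar 46 mm long (along its x), 12 mm thick (along its y); the bar spans 62 to 93 mm above the table, on a round skirt of 50 mm diameter. A red pointer runs along the top of the bar and out over the dial, towards the knob's -x
- knob (a joint): angle of the knob (rad): 0 when the red pointer is on the green zero mark, grows counter-clockwise seen from above; limits -1.6 and 1.6; starts 0.5 to 1.4. Light friction (0.05 N m), stays where it is left
- chamber: grey sample chamber, fixed to the table, 130 mm (its x) by 220 mm (its y), 80 mm high to the top of its two dark guide rails. Origin at the centre of its underside; z up. The shutter slides open towards its +y. On each rail a green half mark 12 mm long (along y) at y = 0, white ticks at y = -40 mm (shut) and +40 mm (fully open)
- shutter_grip (a point): point to grip on the shutter's blue tab, 102 mm above the table, frame as the chamber's. The tab is an upright plate 14 mm thick (along the slide, y) and 50 mm wide (x), rising from the aluminium shutter plate (top at 74 mm) to 120 mm; at the middle of the plate, which is 90 mm long along y. White pointers stand over the rails beside the tab
- shutter (a joint): opening of the shutter (m): 0 shut (tab at the chamber's y = -40 mm), 0.08 fully open; half open is 0.04. A spring pulls it shut: 3 N at 0, rising 1.2 N per 10 mm (about 8 N at half), plus about 0.6 N friction; it closes when let go
- magnifier_mid (a point): magnifying glass lying flat, black ring 92 mm across, straight black handle along its -x to 138 mm from the lens centre, 12 mm thick; point at the lens centre (bystander, loose)
- tweezers_mid (a point): green-coated steel tweezers lying flat, 130 mm long, 6 mm high; point at their middle (bystander, loose)
- jar_mid (a point): amber sample jar with white cap, 52 mm diameter, 75 mm high, standing between the two instruments; point at its centre, half-way up (bystander, loose)
- punnet_mid (a point): clear open punnet of cherries, 100 x 170 x 55 mm; point at its centre, half-way up (bystander, loose)
- bottle_mid (a point): white bottle with blue cap, 60 mm diameter, 170 mm high; point half-way up (bystander, loose)
- dish_mid (a point): clear lidded dish, 94 mm diameter, 16 mm high; point half-way up (bystander, loose)

How it is judged:
On the way, in this order (a step that is already met when the one before it is completed fails the run):
1. the knob's pointer is on zero while the shutter is still shut (value of joint knob between -0.1 and 0.1 rad and value of joint shutter below 0.008 m), for 0.2 s.
2. the robot holds the shutter half open (value of joint shutter between 0.034 and 0.046 m and (contact force between shutter and the fingers above 3 N or contact force between shutter and the arm above 3 N)), for 0.2 s.
At the end, for the whole second after the job is handed in: the shutter is 34 to 46 mm open (half of 80 mm, within 6 mm), still (under 10 mm/s), held there by the robot pressing on it with more than 3 N, and the knob reads zero within 0.1 rad (all of step 2 and velocity of joint shutter between -0.01 and 0.01 m/s and value of joint knob between -0.1 and 0.1 rad); the arm keeps its last pose, push and grip.
It fails at once if the shutter runs fully open (beyond 72 mm) (value of joint shutter above 0.072 m).
It fails at once if a bystander is moved by more than 30 mm (distance of any of magnifier_mid, tweezers_mid, jar_mid, punnet_mid, bottle_mid, dish_mid from where it was at the start of the episode above 0.03 m).
It also fails if it takes over 48 s, if anything falls off the work surface, if the arm or the gripper's body presses on something with over 40 N, if the wrist force passes 120 N, or if a joint passes its speed limit or range.

### The arm

A 6-joint arm with a two-finger parallel gripper is mounted at the origin on the work surface. World frame = base frame: x ahead of the robot, y to its left, z up, the work surface at z = 0. Lengths are in m, angles in rad, forces in N, time in s.
With the tool pointing down it reaches from about 0.375 to 0.925 m from the base axis. Payload 5.7 kg.
Tool frame: the origin (TCP) lies between the finger pads; the fingertips stand 22 mm ahead of it and the grasp point (between the pads) lies 3 mm ahead of it; y points along the fingers, x is the direction in which the jaws open and shut, and the axes are right-handed (so a half turn about y gives the same grasp; the last joint's range is limited). The gripper opens to 88 mm and grips with 3 to 60 N. Pads are 20 mm wide; open, the fingers measure 115 mm over their backs; the gripper's body (75 mm by 178 mm) begins 61 mm behind the grasp point.
Start: joints at [1.175, 0.359, 1.51, -0, 1.272, -0.115], TCP at [0.166, 0.576, 0.245] pointing down, gripper open.
Joint ranges: [-2.97, 2.97], [-1.01, 2.36], [0.21, 2.38], [-0.96, 4.11], [0.2, 2.71], [-2.98, 2.98]. Speed limits (rad/s): [2.39, 2.39, 3.14, 3.14, 3.14, 3.14].

### API

Orientations are given as [roll, pitch, yaw] about the fixed x, y, z axes, in that order (R = Rz(yaw) Ry(pitch) Rx(roll)).
In Python, from workcell import monitor, eyes, job gives the robot as it stands.
- The arm moves only by the tool servo_tool, never from a script. Its argument "rows" is a list of rows, each a list of 3 entries, a list of its own where there are three numbers: the opening in per cent of the stroke, from 0 (shut) to 100 (fully open), then the shift along the tool's x, y, z each as a share of 0.3 m, from -1 to 1, then the turn about the tool's y as a share of 90 degrees, from -1 to 1. In form: [[grip, [tx, ty, tz], turn], ...]. A call has 1 to 8 rows; each row is the pose to reach, as a shift and turn from the pose commanded when the call began, along the tool's axes at that moment; what a row does not reach only later rows make up. A row lasts 1/12 s, in which the tool goes at most 41.7 mm and 7.16 degrees, less where a joint would pass 70% of its speed; a pose out of reach is approached as far as the arm can. A call with a number of a shift or a turn outside -1 to 1 is refused whole. A call with a gripper value outside its range is refused whole. The fingers move at their own pace and stop on an object; the grip force is fixed at half the most. Time passes only in rows, so rows that repeat a pose let the fingers close. It gives the time, the measured TCP pose, the force and the opening at its end, in the units of the state.
- monitor.get_state(): the state, without advancing time (a new reading comes with each control period).
- eyes.get_image(name): name is "scene" or "side" or "wrist"; returns the picture (480x640x3 uint8, red, green, blue); there is no depth.
- eyes.calibration(name): a dict with "fx", "fy", "cx", "cy" (pixels), "k1" (the pictures are not rectified: a ray, as slopes to the right and down, at radius r is drawn at 1 + k1 r^2 times it, then the intrinsics apply), "camera_from_world" (4x4, takes a point from world to camera coordinates). Camera axes: x right, y down, z forward; pixel columns grow to the right and rows downward; lengths in m; the calibration is good to about 2 mm. A picture is of the moment at which its call begins: read the wrist's pose just before it. calibration takes no time and is no camera call; for the wrist camera it gives the pose at the moment of the call.
- job.job_done(): hands the job in, once; it reports no verdict.
The state is a dict: "time": time; "qpos": joint angles; "dq": joint speeds; "tau": joint torques, N m; "position": TCP position; "orientation": TCP orientation; "contact_force": force on the tool from outside, world axes, zero at the start; "torque": the same for the moment, N m; "gripper_width": finger opening in m.
Only numpy, scipy, OpenCV 4.12 (cv2) and the standard library are available. Lean on these libraries where they do the work, as an engineer would, in place of code of your own. Each camera call takes 0.05 s, during which the arm holds its last target.

## Working session

There is one attempt and no reset: what is moved stays moved. The work goes in short steps, Python scripts to look and compute and a tool call to move; the robot and the scene stay as the last step left them, time stands still between calls to the robot, and variables do not carry over. Pictures are saved under pics/ and viewed, and the job is handed in when it is done.

Besides the shell and the picture viewer there is one more tool, called by a JSON object that holds its "api" and its "payload". servo_tool: Moves the arm, as the interface text tells. Its arguments: {"type":"object","properties":{"rows":{"type":"array","items":{"type":"array"}}},"required":["rows"]}

```bash
mkdir -p pics; ls; python3 - <<'E'
from workcell import monitor, eyes, job
import cv2
s=monitor.get_state(); print(s)
for n in ("scene","side","wrist"):
    c=eyes.calibration(n); print(n,c)
    im=eyes.get_image(n); cv2.imwrite(f"pics/{n}0.png",im[:,:,::-1])
E
```

```text
pics
{'time': 0.0, 'qpos': array([ 1.17493200e+00,  3.59516312e-01,  1.51143145e+00, -9.22557291e-06,
        1.27249225e+00, -1.15114124e-01]), 'dq': array([-0.00044293, -0.00096362,  0.00160247,  0.00054365,  0.00170189,
       -0.00071996]), 'tau': array([-3.01886772e-03, -5.15365648e+01, -2.70722544e+01,  6.74641365e-02,
        3.51301522e-02, -1.56913320e-04]), 'position': array([0.16601153, 0.57589804, 0.2438032 ]), 'orientation': array([-1.57059289,  0.00183614,  1.29004903]), 'contact_force': array([ 0.42443902, -0.08757492, -0.3144276 ]), 'torque': array([-0.00053805,  0.03702155, -0.01523158]), 'gripper_width': 0.08820824593047082}
scene {'fx': 607.9729634603507, 'fy': 607.9729634603507, 'cx': 318.48492922435344, 'cy': 229.41043790118314, 'k1': -0.0829746076003233, 'camera_from_world': array([[ 0.73892867,  0.67375019, -0.00671546, -0.40861879],
       [ 0.44761657, -0.4983197 , -0.74250716, -0.15558865],
       [-0.50361079,  0.54565388, -0.66980446,  1.52614111],
       [ 0.        ,  0.        ,  0.        ,  1.        ]])}
side {'fx': 572.0495986310355, 'fy': 572.04959
[... 158 characters left out ...]
 0.50457256],
       [-0.261526  ,  0.72516011, -0.6369827 ,  0.19179363],
       [ 0.22554481, -0.5957655 , -0.77083916,  1.04199929],
       [ 0.        ,  0.        ,  0.        ,  1.        ]])}
wrist {'fx': 412.48596672547495, 'fy': 412.48596672547495, 'cx': 317.14113243563264, 'cy': 243.61437929038212, 'k1': -0.09554546275483508, 'camera_from_world': array([[ 2.77277948e-01,  9.60789387e-01, -8.32196195e-04,
        -5.99432288e-01],
       [ 9.26298688e-01, -2.67093948e-01,  2.65765995e-01,
        -3.28048778e-02],
       [ 2.55122873e-01, -7.44619121e-02, -9.64037211e-01,
         3.89867385e-01],
       [ 0.00000000e+00,  0.00000000e+00,  0.00000000e+00,
         1.00000000e+00]])}
```

View pics/scene0.png

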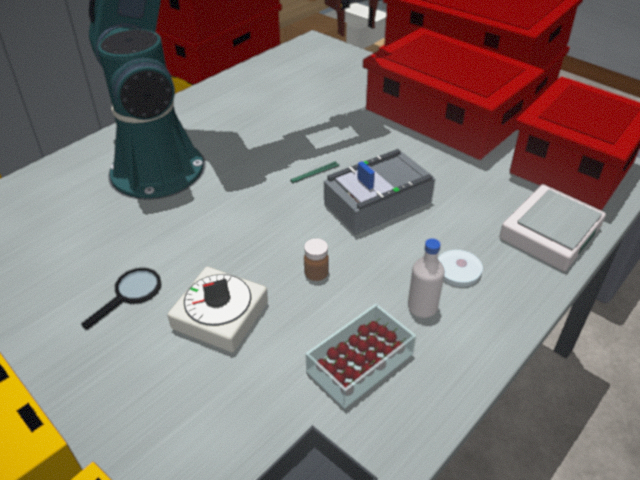

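View pics/side0.png

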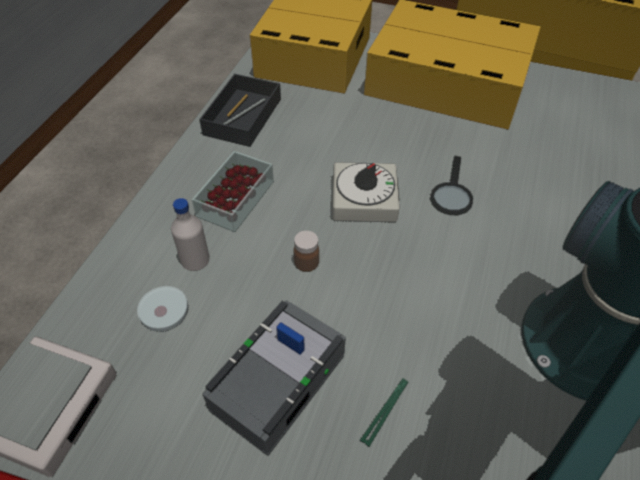

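View pics/wrist0.png

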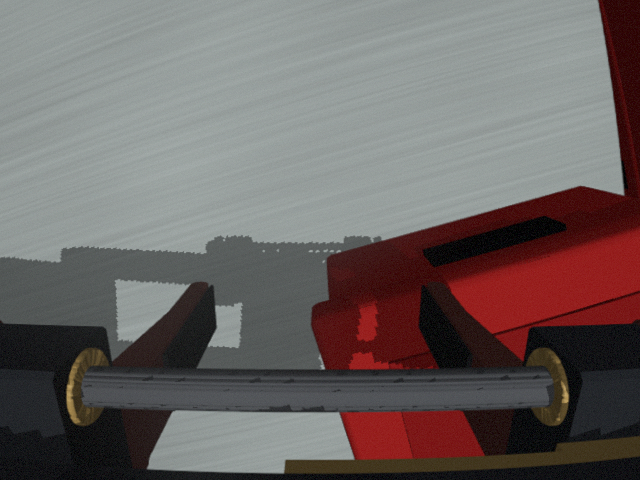

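Scene: the gauge is at about (218,310), the chamber at (378,190), and the jar (316,258) stands between them. Side: the gauge is at (365,190), the chamber at (275,375), and the blue tab at (291,337). Next I'll zoom in.

```bash
cat > h.py <<'E'
import numpy as np, cv2
from workcell import eyes
def K(c): return np.array([[c['fx'],0,c['cx']],[0,c['fy'],c['cy']],[0,0,1]]), np.array([c['k1'],0,0,0.])
def onz(name,px,z,c=None):
    c=c or eyes.calibration(name); k,d=K(c); T=c['camera_from_world']; R=T[:3,:3]; t=T[:3,3]
    u=cv2.undistortPoints(np.array(px,float).reshape(-1,1,2),k,d).reshape(-1,2)
    o=-R.T@t; ds=np.c_[u,np.ones(len(u))]@R
    return np.array([o+dd*(z-o[2])/dd[2] for dd in ds])
def proj(name,P,c=None):
    c=c or eyes.calibration(name); k,d=K(c); T=c['camera_from_world']
    return cv2.projectPoints(np.array(P,float).reshape(-1,1,3),cv2.Rodrigues(T[:3,:3])[0],T[:3,3],k,d)[0].reshape(-1,2)
def crop(src,dst,x,y,w,h,s):
    im=cv2.imread(src)[y:y+h,x:x+w]; cv2.imwrite(dst,cv2.resize(im,None,fx=s,fy=s,interpolation=cv2.INTER_CUBIC))
E
python3 - <<'E'
from h import *
crop("pics/scene0.png","pics/a1.png",160,255,120,100,6)
crop("pics/side0.png","pics/a2.png",320,145,100,90,6)
crop("pics/scene0.png","pics/a3.png",310,140,135,100,5)
crop("pics/side0.png","pics/a4.png",195,290,160,120,5)
E
```

```text
(no output)
```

View pics/a1.png

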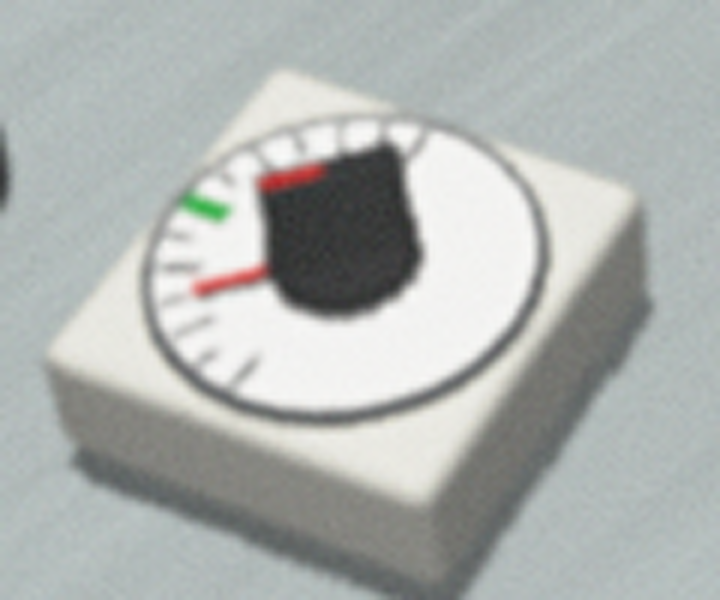

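View pics/a2.png

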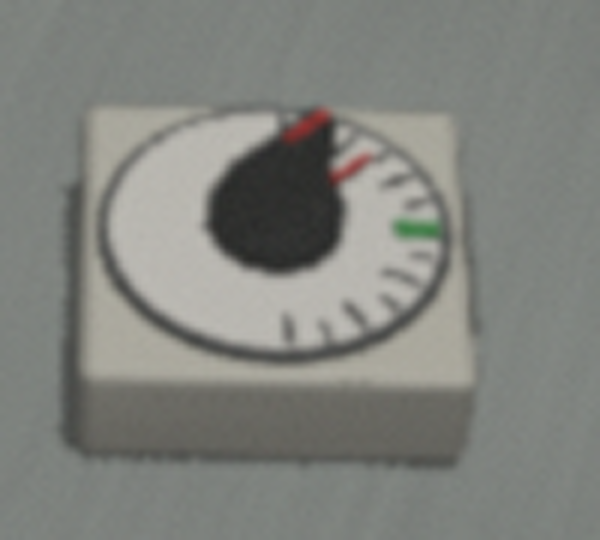

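View pics/a3.png

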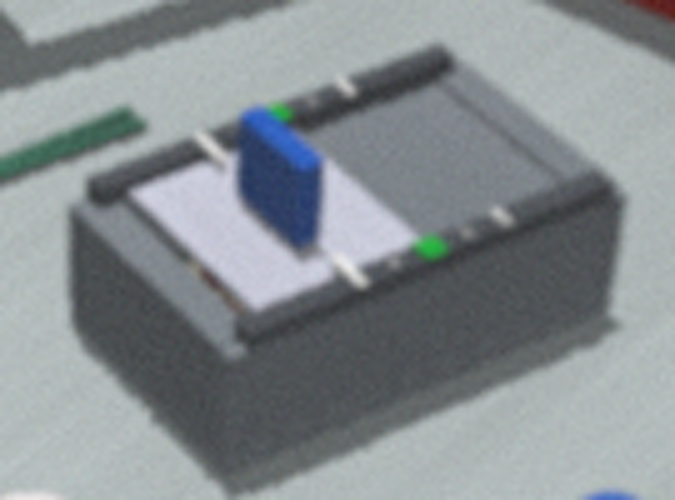

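View pics/a4.png

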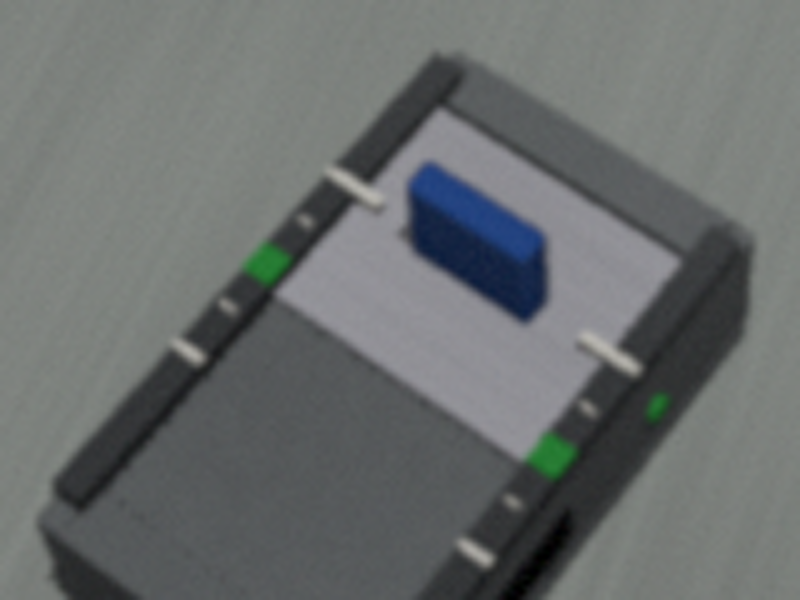

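```bash
python3 - <<'E'
from h import *
np.set_printoptions(precision=4,suppress=True)
sc=lambda p:np.array(p,float)/6+[160,255]; sd=lambda p:np.array(p,float)/6+[320,145]
for n,f,cor,g,pt in (("scene",sc,[(283,72),(640,190),(430,500),(50,360)],[(207,209)],[(195,290),(268,270)]),("side",sd,[(88,108),(455,115),(473,383),(82,380)],[(418,229)],[(370,157),(332,180)])):
    C=onz(n,f(cor),.052); m=C.mean(0); G=onz(n,f(g),.053)[0]; P=onz(n,f(pt),.056)
    print(n,C[:,:2].tolist(),m[:2],[np.linalg.norm(C[i]-C[i-1]) for i in range(4)])
    az=lambda v:np.arctan2(v[1],v[0])
    print(" edges",[az(C[i]-C[i-1]) for i in range(4)]," green az",az(G-m),np.linalg.norm(G-m),"ptr az",[az(p-m) for p in P],[np.linalg.norm((p-m)[:2]) for p in P],"dir",az(P[0]-P[1]))
s3=lambda p:np.array(p,float)/5+[310,140]; s4=lambda p:np.array(p,float)/5+[195,290]
for n,f,g,o,pt in (("scene",s3,[(280,113),(432,247)],[(345,87),(502,215)],[(210,148),(350,268)]),("side",s4,[(268,264),(552,455)],[(190,351),(477,553)],[(353,187),(610,353)])):
    G,O,P=[onz(n,f(q),z)[:,:2] for q,z in ((g,.080),(o,.080),(pt,.082))]
    print(n,"G",G,G.mean(0),"O",O.mean(0),"P",P.mean(0), "az",az(O.mean(0)-P.mean(0)),az(O.mean(0)-G.mean(0)),"across",az(G[0]-G[1])-np.pi/2, np.linalg.norm(O.mean(0)-G.mean(0)),np.linalg.norm(P.mean(0)-G.mean(0)))
E
```

```text
scene [[0.41107602574890034, -0.16883509145288927], [0.5357495544020409, -0.12655873934821305], [0.5784882943690056, -0.2534612159133612], [0.4528752632010048, -0.29624784156625567]] [ 0.4945 -0.2113] [np.float64(0.13409394148517134), np.float64(0.13164641542443917), np.float64(0.13390608071455085), np.float64(0.13270014669914298)]
 edges [np.float64(1.887794889569177), np.float64(0.3269283690781871), np.float64(-1.2459432785873896), np.float64(-2.813296250278837)]  green az -2.895170862431982 0.05543536121770163 ptr az [np.float64(-2.1893603256893366), np.float64(-2.3249742753399274)] [np.float64(0.04776500692778815), np.float64(0.0252537412178639)] dir -2.0403498976088015
side [[0.5666279600900584, -0.2406049678196559], [0.43775214512832483, -0.28280694274536344], [0.39773482336591875, -0.1548740862368958], [0.5250243920526116, -0.1105563087109207]] [ 0.4818 -0.1972] [np.float64(0.13654124142333873), np.float64(0.1356096691599867), np.float64(0.13404552143004297), np.float64(0.1347839000077017)]
 edges [np.float64(-1.2611771066284365), np.float64(-2.8251352737765094), np.float64(1.873953942069131), np.float64(0.3350391750409848)]  green az -2.6923231869017634 0.052021996980804966 ptr az [np.float64(-1.9777792808969974), np.float64(-1.906119971940845)] [np.float64(0.05377868842779684), np.float64(0.035195686938631926)] dir -2.1119175846065046
scene G [[0.4472 0.2794]
 [0.5594 0.2463]] [0.5033 0.2629] O [0.5127 0.3006] P [0.4928 0.2218] az 1.322815265365672 1.3261043050888746 across 1.2838146987738202 0.03889246192582629 0.0423651062234666
side G [[0.5539 0.2501]
 [0.4407 0.2819]] [0.4973 0.266 ] O [0.508  0.3043] P [0.4866 0.2285] az 1.2955112545956453 1.2986442951159265 across -1.8442379151741684 0.03981255755207901 0.03893092670943773
```

```bash
cat >> h.py <<'E'
def tri(ps,pd):
    A=[]
    for n,p in (("scene",ps),("side",pd)):
        c=eyes.calibration(n); k,d=K(c); T=c['camera_from_world'][:3]
        u=cv2.undistortPoints(np.array(p,float).reshape(-1,1,2),k,d).reshape(-1,2); A.append((T,u))
    X=cv2.triangulatePoints(A[0][0],A[1][0],A[0][1].T,A[1][1].T); return (X[:3]/X[3]).T
E
python3 - <<'E'
from h import *
np.set_printoptions(precision=4,suppress=True)
sc=lambda p:np.array(p,float)/6+[160,255]; sd=lambda p:np.array(p,float)/6+[320,145]
# corners: scene top,right,bottom,left ; side order matched: sceneTop=( -x,+y side)= side bottom-right
a=sc([(283,72),(640,190),(430,500),(50,360),(207,209),(195,290)]); b=sd([(473,383),(82,380),(88,108),(455,115),(418,229),(370,157)])
X=tri(a,b);print(X); print(np.abs(proj("scene",X)-a).max(1),np.abs(proj("side",X)-b).max(1)); print(X[:4].mean(0),[np.linalg.norm(X[i]-X[i-1]) for i in range(4)])
s3=lambda p:np.array(p,float)/5+[310,140]; s4=lambda p:np.array(p,float)/5+[195,290]
a=s3([(280,113),(432,247),(345,87),(502,215),(210,148),(350,268)]);b=s4([(552,455),(268,264),(477,553),(190,351),(610,353),(353,187)])
X=tri(a,b);print(X); print(np.abs(proj("scene",X)-a).max(1),np.abs(proj("side",X)-b).max(1))
for n in("scene","side"):
    T=eyes.calibration(n)['camera_from_world'];print(n,-T[:3,:3].T@T[:3,3])
E
```

```text
[[ 0.4002 -0.1634  0.0413]
 [ 0.528  -0.1201  0.0411]
 [ 0.5707 -0.2496  0.0422]
 [ 0.4413 -0.2925  0.0409]
 [ 0.4363 -0.2231  0.0488]
 [ 0.4623 -0.249   0.0523]]
[0.7301 0.0146 0.7111 1.1736 0.4758 0.7677] [0.6835 0.0131 0.5514 0.9538 0.4123 0.6393]
[ 0.485  -0.2064  0.0414] [np.float64(0.10631785581195105), np.float64(0.1349533793218283), np.float64(0.1363702007293976), np.float64(0.1363671621260141)]
[[0.4429 0.2818 0.0771]
 [0.556  0.2492 0.0767]
 [0.4527 0.3196 0.0763]
 [0.5663 0.2876 0.0777]
 [0.4367 0.2406 0.0763]
 [0.5398 0.2125 0.078 ]]
[0.8772 0.5743 0.4339 0.4036 0.3691 0.2805] [1.2538 0.7429 0.6415 0.5412 0.5058 0.3519]
scene [ 1.1402 -0.635   0.9039]
side [0.2887 0.6559 0.9293]
```

Triangulation puts the gauge centre near (0.485, -0.206) with yaw about 0.33, and the pointer at about +0.73 rad. The corners sit at 41 mm, below the 52 mm dial, which fits a raised dial. Chamber centre is about (0.500, 0.265), with the slide direction at azimuth about 1.30. I'll move above the gauge by way of a waypoint clear of the base.

```bash
cat >> h.py <<'E'
def plan(target,yaw=None):
    from workcell import monitor
    s=monitor.get_state(); p=s['position']; r,pi,y=s['orientation']
    from scipy.spatial.transform import Rotation as Ro
    R=Ro.from_euler('xyz',[r,pi,y]).as_matrix()
    d=R.T@(np.array(target)-p)
    print("t",round(s['time'],2),"pos",p.round(4),"rpy",np.round([r,pi,y],4),"F",s['contact_force'].round(1),"w",round(s['gripper_width'],4),"q6",s['qpos'][5].round(2))
    print("shares",(d/0.3).round(4),"rows>=",(np.linalg.norm(d)/.0417).round(1), "turn",None if yaw is None else round(-(yaw-y)/(np.pi/2),4))
E
python3 -c "
from h import *
plan([.40,.36,.26],.40)"
```

```text
t 0.15 pos [0.1661 0.576  0.244 ] rpy [-1.5706e+00  1.4000e-03  1.2900e+00] F [0.6 0.6 0.5] w 0.0879 q6 -0.12
shares [-0.4758 -0.0528 -0.9487] rows>= 7.6 turn 0.5666
```

{"api": "servo_tool", "payload": {"rows": [[100,[-0.476,-0.053,-0.949],0.567],[100,[-0.476,-0.053,-0.949],0.567],[100,[-0.476,-0.053,-0.949],0.567],[100,[-0.476,-0.053,-0.949],0.567],[100,[-0.476,-0.053,-0.949],0.567],[100,[-0.476,-0.053,-0.949],0.567],[100,[-0.476,-0.053,-0.949],0.567],[100,[-0.476,-0.053,-0.949],0.567]]}}

```text
time: 0.82
position: [0.4026, 0.3577, 0.2606]
orientation: [-1.572, -0.001, 0.391]
contact_force: [0.1, 0.2, 0.5]
gripper_width: 0.0883
```

```bash
python3 -c "
from h import *
plan([.47,.06,.26],-.2)"
```

```text
t 0.82 pos [0.4026 0.3577 0.2606] rpy [-1.572e+00 -5.000e-04  3.914e-01] F [0.1 0.2 0.5] w 0.0883 q6 0.21
shares [-0.1708  0.0032 -1.0032] rows>= 7.3 turn 0.3765
```

{"api": "servo_tool", "payload": {"rows": [[100,[-0.171,0,-1.0],0.376],[100,[-0.171,0,-1.0],0.376],[100,[-0.171,0,-1.0],0.376],[100,[-0.171,0,-1.0],0.376],[100,[-0.171,0,-1.0],0.376],[100,[-0.171,0,-1.0],0.376],[100,[-0.171,0,-1.0],0.376],[100,[-0.171,0,-1.0],0.376]]}}

```text
time: 1.48
position: [0.4706, 0.0593, 0.2606]
orientation: [-1.573, -0.001, -0.194]
contact_force: [-0.8, 0.5, 0.5]
gripper_width: 0.088
```

```bash
python3 -c "
from h import *
plan([.485,-.206,.24],-.50)"
```

```text
t 1.48 pos [0.4706 0.0593 0.2606] rpy [-1.573e+00 -1.100e-03 -1.943e-01] F [-0.8  0.5  0.5] w 0.088 q6 0.18
shares [ 0.2178  0.0707 -0.8583] rows>= 6.4 turn 0.1946
```

{"api": "servo_tool", "payload": {"rows": [[100,[0.218,0.07,-0.858],0.195],[100,[0.218,0.07,-0.858],0.195],[100,[0.218,0.07,-0.858],0.195],[100,[0.218,0.07,-0.858],0.195],[100,[0.218,0.07,-0.858],0.195],[100,[0.218,0.07,-0.858],0.195],[100,[0.218,0.07,-0.858],0.195],[100,[0.218,0.07,-0.858],0.195]]}}

```text
time: 2.15
position: [0.4851, -0.2051, 0.239]
orientation: [-1.572, -0.001, -0.502]
contact_force: [0.6, -0.5, -0.7]
gripper_width: 0.088
```

```bash
python3 -c "
from h import *
plan([.485,-.206,.15],-.50)
c=eyes.calibration('wrist')
im=eyes.get_image('wrist');cv2.imwrite('pics/w1.png',im[:,:,::-1])
import pickle;pickle.dump(c,open('c1.pkl','wb'))
print(proj('wrist',[[.485,-.206,.083],[.485,-.206,.055],[.4363,-.2231,.052]],c))"
```

```text
t 2.15 pos [ 0.4851 -0.2051  0.239 ] rpy [-1.572e+00 -6.000e-04 -5.017e-01] F [ 0.6 -0.5 -0.7] w 0.088 q6 -0.03
shares [ 0.0011  0.2968 -0.0024] rows>= 2.1 turn -0.0011
[[316.58134158 233.3482123 ]
 [316.58899331 224.948692  ]
 [275.46170994 268.94877731]]
```

View pics/w1.png

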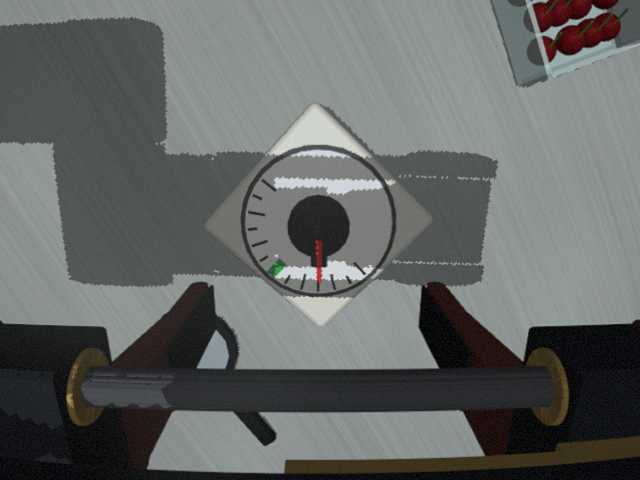

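Wrist view: dial centre at about (319,221), pointer running straight down from (319,240) to (319,283), green mark at (277,268). The bar is already square to the jaws. Now I'll refine the centre.

```bash
python3 -c "
from h import *
import pickle;c=pickle.load(open('c1.pkl','rb'))
A=onz('wrist',[(319,221),(319,226),(277,268),(319,283),(319,245),(317,102),(433,219),(320,327),(205,224)],.052,c)
print(A.round(4)); m=A[0]
az=lambda v:np.arctan2(v[1],v[0])
print(az(A[2]-m),az(A[3]-m), az(A[3]-A[4]))
T=c['camera_from_world'];print(-T[:3,:3].T@T[:3,3])
"; python3 -c "
from h import *
crop('pics/w1.png','pics/w1c.png',230,130,180,180,4)"
```

```text
[[ 0.488  -0.2047  0.052 ]
 [ 0.486  -0.2083  0.052 ]
 [ 0.4379 -0.223   0.052 ]
 [ 0.4623 -0.2516  0.052 ]
 [ 0.4783 -0.2224  0.052 ]
 [ 0.5311 -0.1228  0.052 ]
 [ 0.5704 -0.2478  0.052 ]
 [ 0.4433 -0.2881  0.052 ]
 [ 0.4051 -0.1619  0.052 ]]
-2.790848106006033 -2.07142835058839 -2.0714048108859857
[ 0.52052723 -0.14144156  0.37910849]
```

View pics/w1c.png

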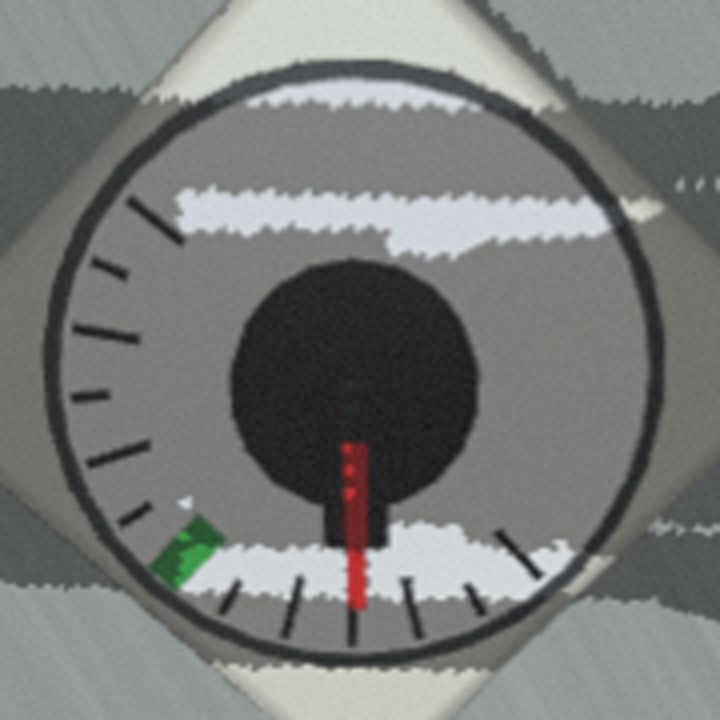

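```bash
python3 -c "
from h import *
plan([.487,-.2055,.090],-.50)"
```

```text
t 2.2 pos [ 0.4847 -0.2027  0.2391] rpy [-1.5708e+00  9.0000e-04 -5.0090e-01] F [-0.1  0.7  0.3] w 0.0877 q6 -0.03
shares [ 0.0118  0.4969 -0.0045] rows>= 3.6 turn -0.0006
```

{"api": "servo_tool", "payload": {"rows": [[100,[0.009,0.1,-0.003],0],[100,[0.009,0.2,-0.003],0],[100,[0.009,0.3,-0.003],0],[100,[0.009,0.4,-0.003],0],[100,[0.009,0.45,-0.003],0],[100,[0.009,0.495,-0.003],0],[100,[0.009,0.495,-0.003],0],[100,[0.009,0.495,-0.003],0]]}}

```text
time: 2.87
position: [0.4863, -0.2015, 0.0908]
orientation: [-1.571, 0.002, -0.496]
contact_force: [0.8, 0.1, 0.1]
gripper_width: 0.0876
```

```bash
python3 -c "
from h import *
plan([.487,-.2055,.090],-.50)
im=eyes.get_image('wrist');cv2.imwrite('pics/w2.png',im[:,:,::-1])"
```

```text
t 2.87 pos [ 0.4863 -0.2015  0.0908] rpy [-1.5705  0.0022 -0.4963] F [0.8 0.1 0.1] w 0.0876 q6 -0.03
shares [ 0.0086  0.0027 -0.0107] rows>= 0.1 turn 0.0024
```

View pics/w2.png

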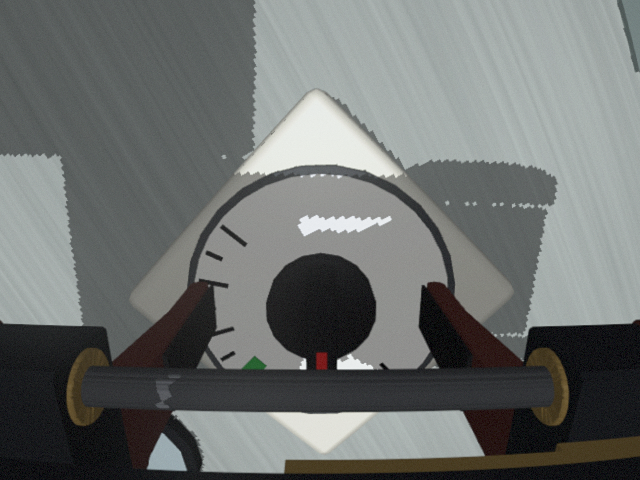

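The knob is at (321,306) between the fingertips at 213 and 422 (midpoint 317.5), so it is roughly 1.5 mm off along x. Checking the offset along tool z.

```bash
python3 -c "
from h import *
from workcell import monitor
c=eyes.calibration('wrist'); 
A=onz('wrist',[(321,306)],.060,c); print(A)
print(monitor.get_state()['position'])
plan([A[0][0],A[0][1],.090],-.50)"
```

```text
[[ 0.48738887 -0.20641247  0.06      ]]
[ 0.48702102 -0.20213045  0.09160767]
t 2.92 pos [ 0.487  -0.2021  0.0916] rpy [-1.5707e+00  2.0000e-04 -4.9640e-01] F [1.3 0.5 0. ] w 0.0876 q6 -0.03
shares [ 0.0079  0.0054 -0.012 ] rows>= 0.1 turn 0.0023
```

{"api": "servo_tool", "payload": {"rows": [[100,[0.007,0.005,-0.012],0],[100,[0.007,0.005,-0.012],0],[10,[0.007,0.005,-0.012],0],[0,[0.007,0.005,-0.012],0],[0,[0.007,0.005,-0.012],0],[0,[0.007,0.005,-0.012],0],[0,[0.007,0.005,-0.012],0],[0,[0.007,0.005,-0.012],0]]}}

```text
time: 3.58
position: [0.487, -0.2074, 0.0896]
orientation: [-1.571, -0.0, -0.498]
contact_force: [0.9, -0.1, -0.2]
gripper_width: 0.0515
```

{"api": "servo_tool", "payload": {"rows": [[0,[0,0,0],0],[0,[0,0,0],0],[0,[0,0,0],0],[0,[0,0,0],0]]}}

```text
time: 3.92
position: [0.4869, -0.2074, 0.0895]
orientation: [-1.571, 0.0, -0.498]
contact_force: [-0.1, -0.1, -0.0]
gripper_width: 0.0246
```

{"api": "servo_tool", "payload": {"rows": [[0,[0,0,0],0],[0,[0,0,0],0],[0,[0,0,0],0],[0,[0,0,0],0],[0,[0,0,0],0]]}}

```text
time: 4.33
position: [0.4855, -0.2065, 0.0893]
orientation: [-1.571, 0.003, -0.497]
contact_force: [-5.0, 2.5, 4.1]
gripper_width: 0.0121
```

{"api": "servo_tool", "payload": {"rows": [[0,[0,0,0],0.07],[0,[0,0,0],0.14],[0,[0,0,0],0.21],[0,[0,0,0],0.28],[0,[0,0,0],0.35],[0,[0,0,0],0.42],[0,[0,0,0],0.468],[0,[0,0,0],0.468]]}}

```text
time: 5.0
position: [0.4858, -0.2068, 0.0894]
orientation: [-1.573, 0.002, -1.235]
contact_force: [-4.9, 1.5, 5.0]
gripper_width: 0.0119
```

{"api": "servo_tool", "payload": {"rows": [[0,[0,0,0],0],[0,[0,0,0],0],[0,[0,0,0],0]]}}

```text
time: 5.25
position: [0.4858, -0.2068, 0.0894]
orientation: [-1.573, 0.002, -1.23]
contact_force: [-5.2, 1.6, 4.6]
gripper_width: 0.0116
```

```bash
python3 -c "
from h import *
plan([.487,-.2055,.090],-1.234)
for n in ('scene','side','wrist'):
  im=eyes.get_image(n);cv2.imwrite(f'pics/{n}3.png',im[:,:,::-1])
crop('pics/scene3.png','pics/b1.png',160,255,120,100,6)
crop('pics/side3.png','pics/b2.png',320,145,100,90,6)
"
```

```text
t 5.25 pos [ 0.4858 -0.2068  0.0894] rpy [-1.5726  0.0016 -1.2302] F [-5.2  1.6  4.6] w 0.0116 q6 0.7
shares [-0.0028 -0.0021  0.0053] rows>= 0.0 turn 0.0024
```

View pics/b1.png

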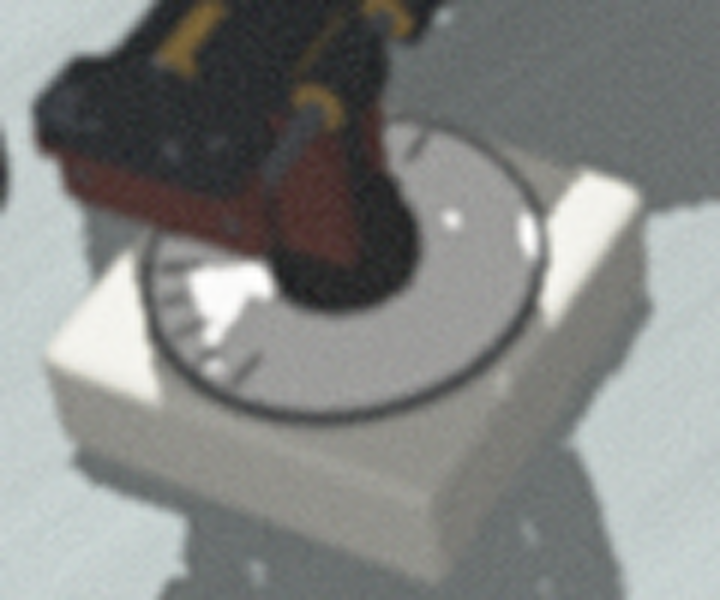

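View pics/wrist3.png

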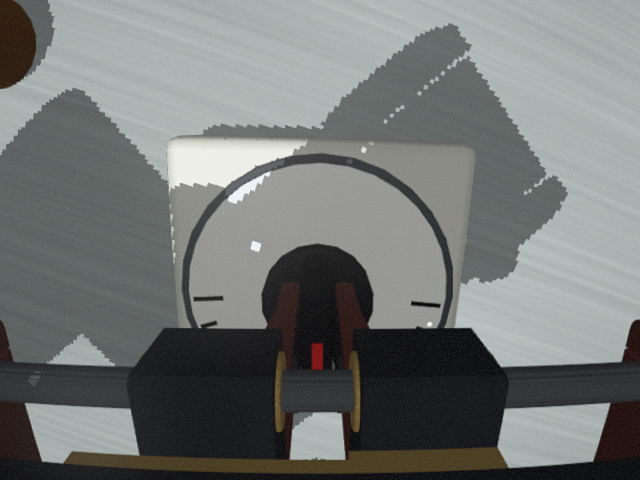

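```bash
python3 -c "
from h import *
c=eyes.calibration('wrist')
for p,z in (([(208,298),(426,304)],.053),([(180,137),(460,148)],.045)):
  A=onz('wrist',p,z,c); v=A[1]-A[0]; print(A,np.arctan2(v[1],v[0]))
"
```

```text
[[ 0.46730568 -0.1596881   0.053     ]
 [ 0.49842158 -0.25632595  0.053     ]] -1.2592942214126517
[[ 0.53260272 -0.12627997  0.045     ]
 [ 0.56943455 -0.2443924   0.045     ]] -1.2685155821827396
```

Gauge-normal estimates range from -1.234 to -1.268 and the jaw is at -1.231, so I'll turn about 0.02 rad more and then release.

{"api": "servo_tool", "payload": {"rows": [[0,[0,0,0],0.013],[0,[0,0,0],0.013],[0,[0,0,0],0.013],[100,[0,0,0],0.013],[100,[0,0,0],0.013],[100,[0,0,0],0.013],[100,[0,0,0],0.013],[100,[0,0,0],0.013]]}}

```text
time: 6.07
position: [0.4875, -0.2077, 0.0897]
orientation: [-1.57, -0.001, -1.253]
contact_force: [-0.5, -0.0, 1.0]
gripper_width: 0.0414
```

{"api": "servo_tool", "payload": {"rows": [[100,[0,0,0],0],[100,[0,0,0],0],[100,[0,-0.1,0],0],[100,[0,-0.2,0],0],[100,[0,-0.3,0],0],[100,[0,-0.4,0],0],[100,[0,-0.5,0],0],[100,[0,-0.5,0],0]]}}

```text
time: 6.73
position: [0.4901, -0.2091, 0.2455]
orientation: [-1.564, -0.008, -1.253]
contact_force: [0.2, -1.4, 0.1]
gripper_width: 0.0876
```

```bash
python3 -c "
from h import *
plan([.487,-.2055,.24],-1.234)
c=eyes.calibration('wrist')
import pickle;pickle.dump(c,open('c4.pkl','wb'))
im=eyes.get_image('wrist');cv2.imwrite('pics/w4.png',im[:,:,::-1])
crop('pics/w4.png','pics/w4c.png',230,130,180,180,4)"
```

```text
t 6.73 pos [ 0.4901 -0.2091  0.2455] rpy [-1.564  -0.0079 -1.2529] F [ 0.2 -1.4  0.1] w 0.0876 q6 0.72
shares [-0.0148  0.0183 -0.0062] rows>= 0.2 turn -0.012
```

View pics/w4c.png

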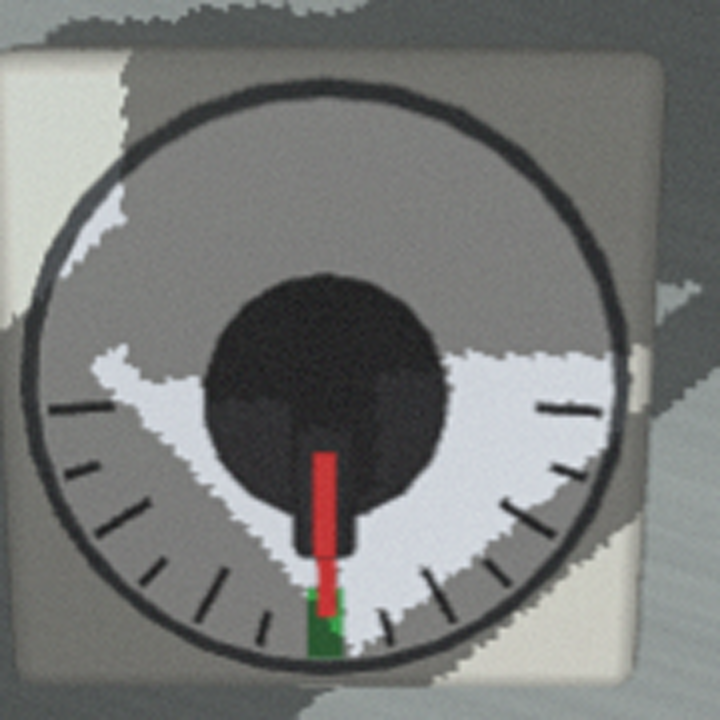

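The pointer sits on the green mark in w4c: pointer at x≈326, green at x≈325 in the crop. The gauge is at zero within about 0.02 rad. On to the shutter.

```bash
python3 -c "
from h import *
plan([.475,.06,.26],-1.55)"
```

```text
t 6.78 pos [ 0.4891 -0.2085  0.2429] rpy [-1.566  -0.0056 -1.253 ] F [ 0.4  0.2 -0.4] w 0.0879 q6 0.72
shares [-0.8646 -0.0606  0.2354] rows>= 6.5 turn 0.1891
```

{"api": "servo_tool", "payload": {"rows": [[100,[-0.865,-0.06,0.235],0.19],[100,[-0.865,-0.06,0.235],0.19],[100,[-0.865,-0.06,0.235],0.19],[100,[-0.865,-0.06,0.235],0.19],[100,[-0.865,-0.06,0.235],0.19],[100,[-0.865,-0.06,0.235],0.19],[100,[-0.865,-0.06,0.235],0.19],[100,[-0.865,-0.06,0.235],0.19]]}}

```text
time: 7.45
position: [0.4714, 0.0653, 0.2566]
orientation: [-1.573, 0.002, -1.547]
contact_force: [0.1, -0.0, 0.3]
gripper_width: 0.0881
```

```bash
python3 -c "
from h import *
plan([.489,.227,.25],-1.845)"
```

```text
t 7.45 pos [0.4714 0.0653 0.2566] rpy [-1.5727  0.0019 -1.5474] F [ 0.1 -0.   0.3] w 0.0881 q6 1.54
shares [-0.5373  0.0227  0.0713] rows>= 3.9 turn 0.1895
```

{"api": "servo_tool", "payload": {"rows": [[100,[-0.537,0.023,0.071],0.19],[100,[-0.537,0.023,0.071],0.19],[100,[-0.537,0.023,0.071],0.19],[100,[-0.537,0.023,0.071],0.19],[100,[-0.537,0.023,0.071],0.19],[100,[-0.537,0.023,0.071],0.19]]}}

```text
time: 7.95
position: [0.4909, 0.224, 0.2492]
orientation: [-1.572, -0.001, -1.846]
contact_force: [0.6, -0.6, 0.7]
gripper_width: 0.088
```

```bash
python3 -c "
from h import *
plan([.489,.227,.107],-1.845)
c=eyes.calibration('wrist')
import pickle;pickle.dump(c,open('c5.pkl','wb'))
im=eyes.get_image('wrist');cv2.imwrite('pics/w5.png',im[:,:,::-1])
print(proj('wrist',[[.489,.227,.12],[.4429,.2818,.08],[.556,.2492,.08]],c))"
```

```text
t 7.95 pos [0.4909 0.224  0.2492] rpy [-1.5723e+00 -1.2000e-03 -1.8464e+00] F [ 0.6 -0.6  0.7] w 0.088 q6 2.15
shares [-0.0086  0.4738 -0.0081] rows>= 3.4 turn -0.0009
[[313.82169097 245.86005526]
 [264.89937646 302.71930226]
 [260.43453343 154.98962994]]
```

View pics/w5.png

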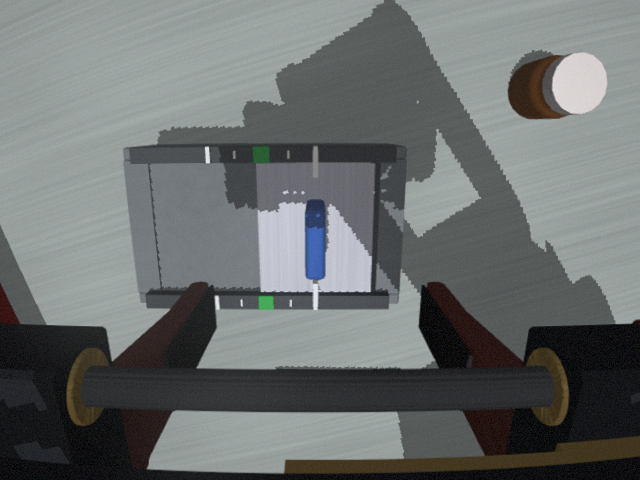

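The tab is at column 315.5, rows 200–280, upright in the picture, so the jaws are square to it. Green half marks are at (261,154) and (266,302).

```bash
python3 -c "
from h import *
import pickle;c=pickle.load(open('c5.pkl','rb'))
A=onz('wrist',[(315.5,201),(315.5,278)],.12,c);print(A,A.mean(0),np.linalg.norm(A[1]-A[0]))
G=onz('wrist',[(261,154),(266,302)],.08,c);P=onz('wrist',[(316,160),(316,296)],.081,c);print(G,G.mean(0),P.mean(0),np.linalg.norm(G.mean(0)-P.mean(0)),np.arctan2(*(G.mean(0)-P.mean(0))[[1,0]]))
plan([*A.mean(0)[:2],.107],-1.845)
"
```

```text
[[0.51822682 0.21751545 0.12      ]
 [0.46641753 0.23223321 0.12      ]] [0.49232217 0.22487433 0.12      ] 0.05385920788834123
[[0.55657187 0.24857989 0.08      ]
 [0.44326216 0.28074142 0.08      ]] [0.49991701 0.26466065 0.08      ] [0.48949292 0.22541868 0.081     ] 0.040615198887666265 1.3111563016853285
t 8.0 pos [0.4906 0.2223 0.2493] rpy [-1.5724 -0.0022 -1.8477] F [-1.1  0.3  0.7] w 0.0876 q6 2.15
shares [-0.0109  0.4743  0.0039] rows>= 3.4 turn -0.0017
```

{"api": "servo_tool", "payload": {"rows": [[100,[-0.006,0.1,0],0],[100,[-0.006,0.2,0],0],[100,[-0.006,0.3,0],0],[100,[-0.006,0.38,0],0],[100,[-0.006,0.43,0],0],[100,[-0.006,0.472,0],0],[100,[-0.006,0.472,0],0],[100,[-0.006,0.472,0],0]]}}

```text
time: 8.67
position: [0.491, 0.2222, 0.1085]
orientation: [-1.573, -0.002, -1.852]
contact_force: [0.1, 0.1, 0.4]
gripper_width: 0.0878
```

```bash
python3 -c "
from h import *
plan([.4905,.2255,.107],-1.845)
im=eyes.get_image('wrist');cv2.imwrite('pics/w6.png',im[:,:,::-1])"
```

```text
t 8.67 pos [0.491  0.2222 0.1085] rpy [-1.5726 -0.0019 -1.8517] F [0.1 0.1 0.4] w 0.0878 q6 2.15
shares [-0.01    0.0049 -0.0045] rows>= 0.1 turn -0.0043
```

View pics/w6.png

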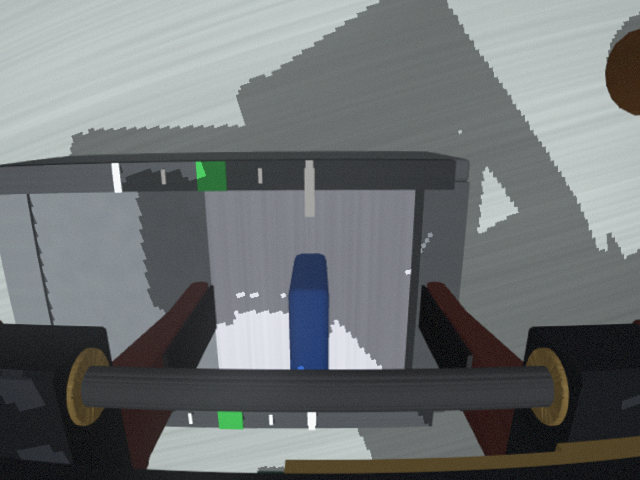

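The tab is at column 309.5 and the finger midpoint at 317, so I'll shift about -2.5 mm in x and close.

{"api": "servo_tool", "payload": {"rows": [[100,[-0.008,0.004,0],0],[100,[-0.008,0.004,0],0],[0,[-0.008,0.004,0],0],[0,[-0.008,0.004,0],0],[0,[-0.008,0.004,0],0],[0,[-0.008,0.004,0],0],[0,[-0.008,0.004,0],0],[0,[-0.008,0.004,0],0]]}}

```text
time: 9.38
position: [0.4922, 0.2267, 0.1079]
orientation: [-1.571, -0.0, -1.85]
contact_force: [0.3, -0.3, -0.3]
gripper_width: 0.0513
```

{"api": "servo_tool", "payload": {"rows": [[0,[0,0,0],0],[0,[0,0,0],0],[0,[0,0,0],0],[0,[0,0,0],0],[0,[0,0,0],0],[0,[0,0,0],0],[0,[0,0,0],0],[0,[0,0,0],0]]}}

```text
time: 10.05
position: [0.492, 0.2262, 0.1078]
orientation: [-1.571, -0.001, -1.85]
contact_force: [-0.0, -3.4, 1.1]
gripper_width: 0.0142
```

```bash
python3 -c "
from h import *
plan([.4905,.2255,.107],-1.845)
c=eyes.calibration('wrist')
im=eyes.get_image('wrist');cv2.imwrite('pics/w7.png',im[:,:,::-1])"
```

```text
t 10.05 pos [0.492  0.2262 0.1078] rpy [-1.5710e+00 -1.0000e-03 -1.8497e+00] F [-0.  -3.4  1.1] w 0.0142 q6 2.15
shares [ 0.0037  0.0027 -0.0043] rows>= 0.0 turn -0.003
```

View pics/w7.png

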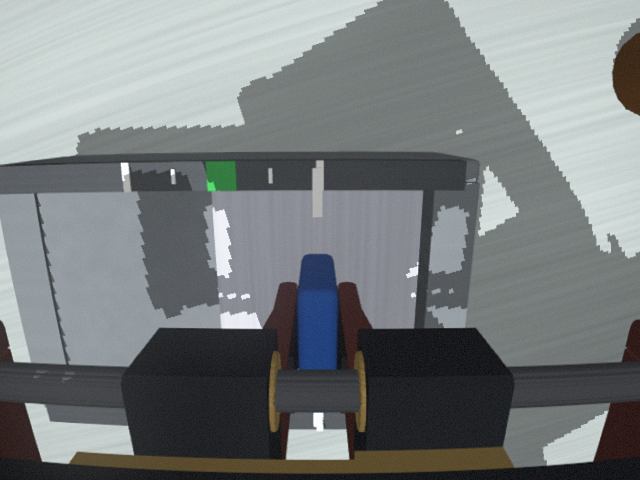

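Gripped at 14.2 mm width, with the pointer still at the shut tick. Opening slowly along tool -x.

{"api": "servo_tool", "payload": {"rows": [[0,[-0.015,0,0],0],[0,[-0.03,0,0],0],[0,[-0.045,0,0],0],[0,[-0.06,0,0],0],[0,[-0.075,0,0],0],[0,[-0.09,0,0],0],[0,[-0.105,0,0],0],[0,[-0.12,0,0],0]]}}

```text
time: 10.77
position: [0.5018, 0.2606, 0.1078]
orientation: [-1.571, -0.002, -1.849]
contact_force: [-1.6, -8.3, 3.0]
gripper_width: 0.0135
```

{"api": "servo_tool", "payload": {"rows": [[0,[-0.007,0,0],0],[0,[-0.013,0,0],0],[0,[-0.013,0,0],0],[0,[-0.013,0,0],0]]}}

```text
time: 11.1
position: [0.5029, 0.2644, 0.1078]
orientation: [-1.571, -0.002, -1.849]
contact_force: [-1.2, -7.5, 3.5]
gripper_width: 0.0139
```

```bash
python3 -c "
from h import *
plan([.492,.2262,.107],-1.845)
for n in ('scene','side','wrist'):
  im=eyes.get_image(n);cv2.imwrite(f'pics/{n}8.png',im[:,:,::-1])
crop('pics/side8.png','pics/d4.png',195,290,160,120,5)
crop('pics/scene8.png','pics/d3.png',310,140,135,100,5)"
```

```text
t 11.1 pos [0.5029 0.2644 0.1078] rpy [-1.5712 -0.0021 -1.8494] F [-1.2 -7.5  3.5] w 0.0139 q6 2.21
shares [1.323e-01 2.900e-03 1.000e-04] rows>= 1.0 turn -0.0028
```

View pics/wrist8.png

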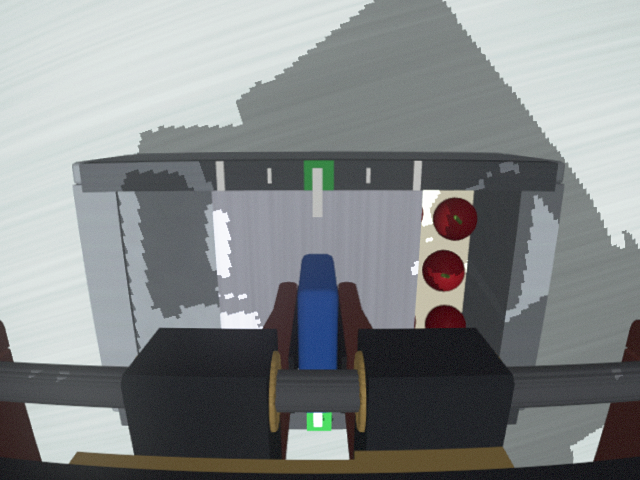

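View pics/d4.png

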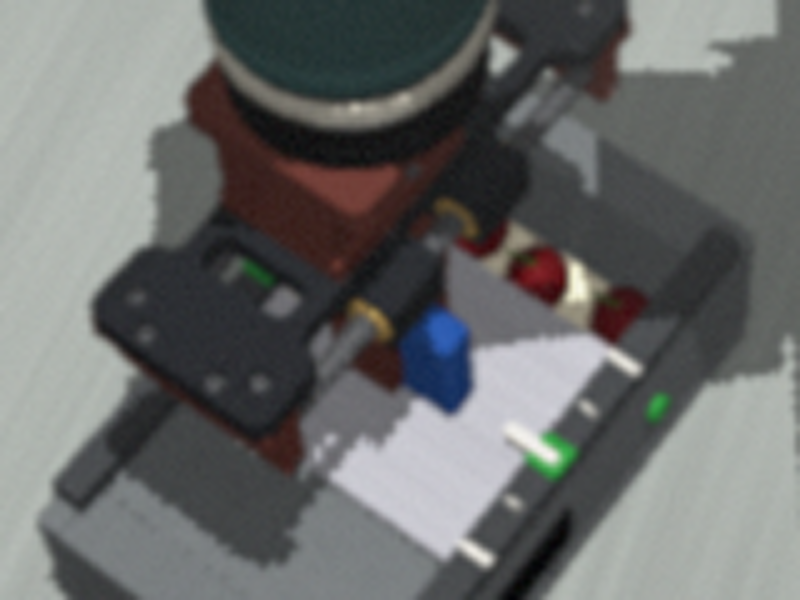

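View pics/scene8.png

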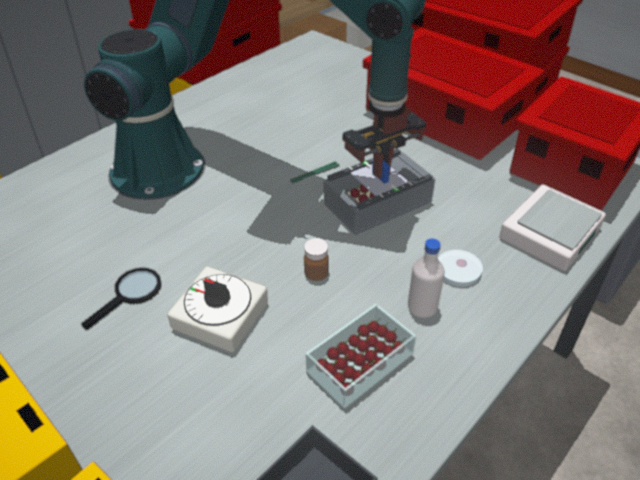

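White pointer at (317.5,178) lies within the green mark at 304–334, and the shut and open ticks at 417 and 220 give a midpoint of 318.5, so the shutter is about 40 mm open. I'll hold a little and check for creep.

{"api": "servo_tool", "payload": {"rows": [[0,[0,0,0],0],[0,[0,0,0],0],[0,[0,0,0],0],[0,[0,0,0],0],[0,[0,0,0],0],[0,[0,0,0],0]]}}

```text
time: 11.75
position: [0.5029, 0.2643, 0.1078]
orientation: [-1.571, -0.002, -1.85]
contact_force: [0.2, -7.5, 3.8]
gripper_width: 0.0139
```

```bash
python3 -c "
from h import *
plan([.503,.2644,.107],-1.845)
for n in ('scene','side','wrist'):
  im=eyes.get_image(n);cv2.imwrite(f'pics/{n}9.png',im[:,:,::-1])
a=cv2.imread('pics/wrist9.png')[140:230,190:450]; b=cv2.imread('pics/scene9.png')[255:355,160:280]; d=cv2.imread('pics/side9.png')
r=lambda i,w:cv2.resize(i,(w,int(i.shape[0]*w/i.shape[1])),interpolation=cv2.INTER_CUBIC)
a=r(a,390);b=r(b,390);x=np.vstack([a,b]);d=r(d,400);h=max(x.shape[0],d.shape[0])
p=lambda i:np.pad(i,((0,h-i.shape[0]),(0,0),(0,0)))
cv2.imwrite('pics/f.png',np.hstack([p(x),p(d)]))"
```

```text
t 11.75 pos [0.5029 0.2643 0.1078] rpy [-1.5712 -0.0021 -1.8495] F [ 0.2 -7.5  3.8] w 0.0139 q6 2.21
shares [-0.0006  0.0026  0.0003] rows>= 0.0 turn -0.0029
```

View pics/f.png

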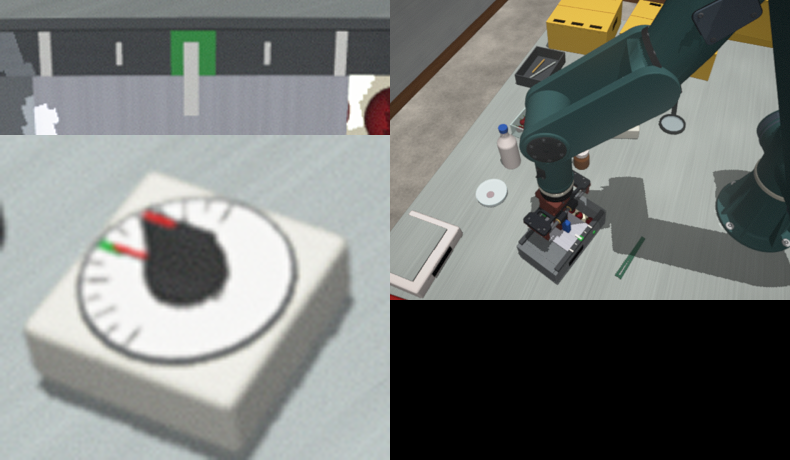

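The pointer is centred on the half mark with no creep, and the knob pointer is on green. Handing in.

```bash
python3 -c "
from workcell import job
print(job.job_done())"
```

```text
the job is handed in; nothing more can be done
None
```

I turned the knob to zero with the shutter still shut, then gripped the blue tab, slid the shutter to half open and handed the job in while still holding it there. It took about 12 s of the 48 s allowed.

- **Gauge:** the knob turned clockwise by about 0.75 rad. The red pointer sits on the green mark, within about 0.02 rad in the wrist picture. The gauge's direction came out slightly differently by method, over a spread of about 0.03 rad, so I turned about 0.02 rad further before releasing.
- **Shutter:** the white pointer is within about 0.5 mm of the middle of the green half mark, and the shutter never went past half open. During a further 0.5 s of holding, the TCP stayed within 0.1 mm. The external force was a steady 7.5 N against the spring, with the fingers 13.9 mm apart on the tab.
- **Other things on the table:** they look unmoved by eye in the scene and side pictures. The arm hid part of the punnet and jar in the last side view, and I did not measure their positions.

No check failed. The hand-in call gave no verdict.

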